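# Pack the dog-care caddy

### The job

Pack the dog-care caddy: lay the nail file in its narrow long bay, the bamboo scoop in the wide long bay, the pill dispenser in the short rectangular bay and the low round tin in the round well, each right way up and flat on the caddy's floor. The dispenser is boxed in between two low cartons with no room for fingers, so slide it out along the gap before you grasp it. The comb, the brush and the tall tin do not belong in the caddy: leave them where they are.

Things in the scene. Friction and masses are not known exactly. Their poses are not given: they have to be found in the camera images.
- caddy: Fixed white caddy, all in mm: 160 x 254, origin mid underside. Floor top at z 4, all walls 5 thick, tops at z 14. Bays in its frame: file, narrow long: x -75..75, y 76..122, centre (0,99); scoop, wide long: x -75..75, y 1..71, centre (0,36); dispenser, short: x -75..-13, y -122..-4, centre (-44,-63); tin: round well, inner diameter 74, centre (33.5,-63). At left or right, yaw under 0.15 rad.
- cartons: Two low cardboard cartons, fixed to the counter, each 40 (x) by 90 (y) by 30 high, side by side with a straight 50 mm gap between them that runs along this body's y and is open at both ends; origin on the counter in the middle of the gap. The dispenser lies in the gap.
- dispenser_center (a point): Centre of the loose blue plastic pill dispenser, 120 g: block 40 (its x) by 96 (its y) by 30 mm high, with a round white button 22 mm across, 2.5 mm proud, on top near its +y end. It lies along the cartons' gap, about 5 mm free each side, ends about flush with the cartons'; pushed on one end it slides along the gap and out at the other.
- file_grip (a point): Middle of the handle of the loose steel nail file, 60 g, 12 mm above its underside. Black handle 74 long, 18 wide, 24 high; thin flat steel blade, 15 wide, 4 thick, at the foot of the handle. Whole file 124 mm along its x, blade to +x; the middle of its length is 25 mm to +x of this point.
- scoop_center (a point): Middle of the trough of the loose bamboo scoop, 80 g, 15 mm above its underside. Trough open at top and front, 67 long, 46 wide outside, 30 high, 5 mm walls; handle 18 wide, 14 to 28 mm above the underside, to -x. Whole scoop 124 mm along its x; the middle of its length is 25 mm to -x of this point. Can be gripped across the trough here.
- tin_center (a point): Centre of the loose low round metal tin, 50 mm across, 28 high, 90 g, standing upright.
- tall_tin_center (a point): Centre of the tall round metal tin, 50 mm across, 60 high, loose, upright. A look-alike: not to be moved.
- comb_grip (a point): Middle of the handle of the loose steel flea comb: same black handle as the file, but a broad toothed steel head 46 wide to +x; 124 mm long. A look-alike: not to be moved.
- brush_center (a point): Middle of the head of the loose bamboo brush: same handle as the scoop (to -x), but a solid wooden head 67 by 46, 30 high, with dark bristles below; 124 mm long. A look-alike: not to be moved.
Not all that is in view belongs to the job. There is more than one size of the part that bears dispenser_center; the job needs the largest. Leave any pink look-alike of the part that bears file_grip alone.

How it is judged:
By the outcome, as a careful person would: the job done as asked, in the order asked, and still so for the second after the job is handed in, with the robot touching nothing.
It also fails if it takes over 120 s, if anything falls off the work surface, if the arm or the gripper's body presses on something with over 40 N, if the wrist force passes 120 N, or if a joint passes its speed limit or range.

### The arm

A 6-joint arm with a two-finger parallel gripper is mounted at the origin on the work surface. World frame = base frame: x ahead of the robot, y to its left, z up, the work surface at z = 0. Lengths are in mm, angles in degrees, forces in N, time in s.
With the tool pointing down it reaches from about 375 to 825 mm from the base axis. Payload 5.5 kg.
Tool frame: the origin (TCP) lies midway between the tips of the shut fingers; the grasp point (between the pads) lies bot.grip_point_offset behind it (bot.grip_point_offset is the distance from the TCP to the grasp point, in mm); z points along the fingers, x is the direction in which the jaws open and shut, and the axes are right-handed (so a half turn about z gives the same grasp; the last joint's range is limited). The gripper opens to 85 mm and grips with 20 to 120 N. Pads are 22 mm wide; open, the fingers measure 114 mm over their backs; the gripper's body (76 mm by 85 mm) begins 54 mm behind the grasp point. The pads swing forward as they close: fully open they stand 13 mm farther back than shut.
Start: joints at [-74.542, 17.962, -2.699, 69.339, 0, 90], TCP at [159.92, -578.291, 231.299] pointing down, gripper open.
Joint ranges: [-152.73, 152.73], [-39.44, 99.34], [-58.76, 71.6], [-118.89, 123.64], [-81.53, 83.1], [-180, 180]. Speed limits (degrees/s): [136.94, 136.94, 172.46, 180, 180, 180].

### API

Orientations are given as a 3x3 rotation matrix whose columns are the frame's x, y, z axes.
In Python, from station import bot, read_camera, spotter gives the robot as it stands.
- The arm moves only by the tool jog_arm, never from a script. Its argument "moves" is one flat list of numbers, 7 for each row, row after row: the turn, a rotation vector about the tool's x, y, z in rad, then the shift along the tool's x, y, z in mm, then the closure, from 0 (fully open) to 1 (shut). A call has exactly 8 rows; each row shifts and turns the commanded pose from where the row before left it, along the tool's axes as they then stand; what a row does not reach is not made up. A row lasts 1/8 s, in which the tool goes at most 62.5 mm and 10.7 degrees, less where a joint would pass 70% of its speed; a pose out of reach is approached as far as the arm can. A call with a gripper value outside its range is refused whole. The fingers move at their own pace and stop on an object; "force" is the grip in N (left out, the last holds). Time passes only in rows, so rows that do not move let the fingers close, or fill a call up. It gives the time, the measured TCP pose, the force and the opening at its end, in the units of the state.
- bot.read_state(): the state, without advancing time (a new reading comes with each control period).
- read_camera(name): name is "scene" or "top" or "wrist"; returns a dict with "frame" (480x640x3 uint8, red, green, blue), "fx", "fy", "cx", "cy" (pixels), "eye" and "orientation" of the camera in the world. Camera axes: x right, y up, looking along -z (the intrinsics and any distortion apply to the point x, -y, -z); pixel columns grow to the right and rows downward; lengths in mm; the calibration is good to about 2 mm. A picture is of the moment at which its call begins. There is no depth.
- bot.close_job(): hands the job in, once; it reports no verdict.
Trained networks look in a picture, given as the dict that the camera call returned (one of the last four; its "shot" number tells which), for a name from the list of things; names that differ only in an ending like _2 or _b are one class to them, and where a whole thing is asked for, a point or a joint stands for the part that bears it (a point fixed in the world has none). Each returns a list of dicts, best first, with "score" (0 to 1); they miss things now and then, are a little off and sometimes report something else, mostly with a low value. They report only what shows in the picture. A call takes as long as a camera call. They do not tell look-alikes from the thing itself.
- spotter.regions_of(picture, name): "mask" (480x640 bool, what is visible of it) and "point" ([column, row] as shares, 0 to 1, of the picture: columns of its width, rows of its height, amid what is visible of it).
- spotter.tip_of(picture, name): "point" ([column, row] as shares, 0 to 1, of the picture: columns of its width, rows of its height: a listed point, or the origin of a listed thing).
The state is a dict: "time": time; "q": joint angles; "dq": joint speeds; "effort": joint torques, N m; "tcp_pos": TCP position; "tcp_rot": TCP orientation; "wrist_force": force on the tool from outside, world axes, zero at the start; "ft_torque": the same for the moment, N m; "finger_gap": finger opening in mm.
Only numpy, scipy, OpenCV 4.12 (cv2) and the standard library are available. Lean on these libraries where they do the work, as an engineer would, in place of code of your own. Each camera call takes 0.05 s, during which the arm holds its last target.

## Working session

There is one attempt and no reset: what is moved stays moved. The work goes in short steps, Python scripts to look and compute and a tool call to move; the robot and the scene stay as the last step left them, time stands still between calls to the robot, and variables do not carry over. Pictures are saved under pics/ and viewed, and the job is handed in when it is done.

Besides the shell and the picture viewer there is one more tool, called after "Request:" by a JSON object that holds its "fn" and its "kwargs", one argument or row to a line. jog_arm: Moves the arm, as the interface text tells. Its arguments: {"type":"object","properties":{"moves":{"type":"array","items":{"type":"number"}},"force":{"type":"number"}},"required":["moves"]}

```bash
ls; mkdir -p pics
python3 - <<'E'
from station import bot, read_camera, spotter
import cv2,pickle
print(bot.read_state(), bot.grip_point_offset)
for n in ["scene","top"]:
    p=read_camera(n)
    cv2.imwrite(f"pics/{n}0.png",p["frame"][:,:,::-1])
    pickle.dump(p,open(f"{n}0.pkl","wb"))
    print({k:v for k,v in p.items() if k!="frame"})
E
```

```text
pics
{'time': 0.0, 'q': array([-7.45414053e+01,  1.80035215e+01, -2.75448812e+00,  6.93380499e+01,
        4.43408735e-04,  9.00019373e+01]), 'dq': array([-0.05519779, -0.00706748, -0.03516987, -0.09277263,  0.01996494,
       -0.04497585]), 'effort': array([-9.74354771e-04, -5.39584708e+01,  3.39753556e+01,  1.90280168e-02,
       -3.50948881e-05, -5.53348983e-06]), 'tcp_pos': array([ 159.77664912, -577.74737329,  230.43956087]), 'tcp_rot': array([[ 2.66508966e-01, -9.63832339e-01, -4.39412704e-04],
       [-9.63830981e-01, -2.66509328e-01,  1.61796365e-03],
       [-1.67655328e-03, -7.68224251e-06, -9.99998595e-01]]), 'wrist_force': array([0.65301244, 0.33265979, 0.00320597]), 'ft_torque': array([ 0.00591303,  0.05172164, -0.01100166]), 'finger_gap': 85.3251387180571} 18.700000000000003
{'fx': 479.00273828607135, 'fy': 479.00273828607135, 'cx': 320.99230356516466, 'cy': 236.68687364542822, 'eye': array([ 894.99202869, -367.5356337 ,  712.8118032 ]), 'orientation': array([[ 0.69143742, -0.53615067,  0.48420735],
       [ 0.72230012,  0.50003205, -0.47775568],
       [ 0.01402983,  0.68008118,  0.73300256]]), 'shot': 1}
{'fx': 588.6342368443659, 'fy': 588.6342368443659, 'cx': 311.3080582853256, 'cy': 246.6571203977997, 'eye': array([ 350.93307177,   70.09696586, 1226.86451747]), 'orientation': array([[ 0.02487651,  0.99509807, -0.09571307],
       [-0.99955582,  0.02633061,  0.01395919],
       [ 0.01641094,  0.0953233 ,  0.99531108]]), 'shot': 2}
```

View pics/scene0.png

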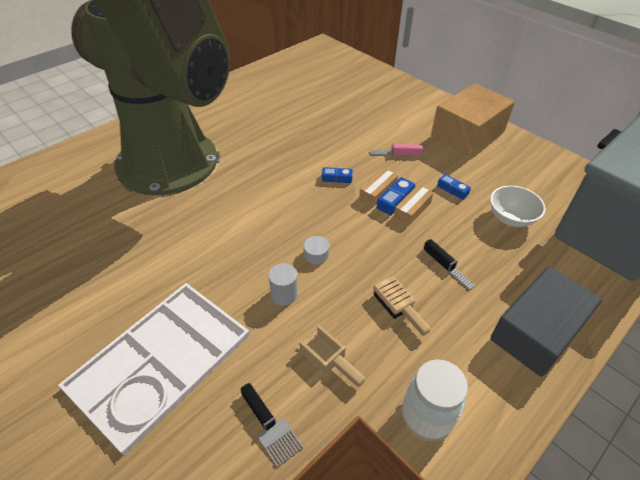

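View pics/top0.png

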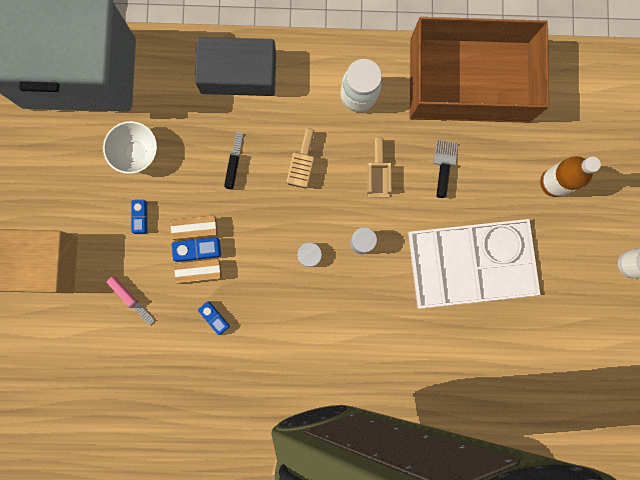

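```bash
cat > h.py <<'E'
import numpy as np, cv2, pickle
def ray(p,uv):
    uv=np.atleast_2d(uv).astype(float)
    d=np.stack([(uv[:,0]-p["cx"])/p["fx"],-(uv[:,1]-p["cy"])/p["fy"],-np.ones(len(uv))],1)
    return d@np.array(p["orientation"]).T
def pix2w(p,uv,z):
    d=ray(p,uv); e=np.array(p["eye"]); return e+d*((z-e[2])/d[:,2])[:,None]
def proj(p,X):
    c=(np.atleast_2d(X)-p["eye"])@np.array(p["orientation"])
    return np.stack([p["cx"]+p["fx"]*c[:,0]/-c[:,2],p["cy"]-p["fy"]*c[:,1]/-c[:,2]],1)
E
python3 - <<'E'
from station import bot, read_camera, spotter
from h import *
Z=dict(caddy=0,cartons=0,dispenser_center=15,file_grip=12,scoop_center=15,tin_center=14,tall_tin_center=30,comb_grip=12,brush_center=15)
for cam in ["top","scene"]:
    p=read_camera(cam); pickle.dump(p,open(cam+"1.pkl","wb")); out={}
    for n,z in Z.items():
        for r in spotter.tip_of(p,n):
            if r["score"]<.25: continue
            uv=np.array(r["point"])*[640,480]
            print(cam,n,round(r["score"],2),uv.round(1),pix2w(p,uv,z)[0].round(1))
        rs=[r for r in spotter.regions_of(p,n) if r["score"]>.25]
        out[n]=[(r["score"],r["mask"]) for r in rs]
        for r in rs:
            ys,xs=np.nonzero(r["mask"]); print("   mask",round(r["score"],2),xs.min(),xs.max(),ys.min(),ys.max(),len(xs))
    pickle.dump(out,open(cam+"m.pkl","wb"))
im=pickle.load(open("top1.pkl","rb"))["frame"]
c=cv2.resize(im[120:340,100:270],None,fx=4,fy=4,interpolation=cv2.INTER_CUBIC)[:,:,::-1][:600]
cv2.imwrite("pics/c1.png",cv2.resize(im[200:340,100:270],None,fx=4,fy=4,interpolation=cv2.INTER_CUBIC)[:,:,::-1])
cv2.imwrite("pics/c2.png",cv2.resize(im[120:320,360:560],None,fx=3,fy=3,interpolation=cv2.INTER_CUBIC)[:,:,::-1])
cv2.imwrite("pics/c3.png",cv2.resize(im[120:280,210:410],None,fx=3.7,fy=3.7,interpolation=cv2.INTER_CUBIC)[:,:,::-1])
E
```

```text
top caddy 0.85 [471.9 260.5] [ 448.7 -284.8    0. ]
   mask 0.61 408 539 218 307 9556
top cartons 0.67 [196.7 251.5] [452.4 291.7   0. ]
   mask 0.89 171 222 215 283 1988
top dispenser_center 0.94 [137.1 218.8] [515.8 414.7  15. ]
top dispenser_center 0.65 [212.8 319. ] [314.  250.2  15. ]
top dispenser_center 0.62 [195.7 247.1] [460.2 291.3  15. ]
   mask 0.91 200 228 302 333 475
   mask 0.74 172 221 237 261 1023
   mask 0.72 131 147 200 233 538
   mask 0.52 225 242 132 188 506
top file_grip 0.92 [232.8 172.4] [619.6 221.3  12. ]
top file_grip 0.89 [123.7 291.3] [365.8 434.9  12. ]
   mask 0.86 107 154 277 324 573
   mask 0.76 224 243 132 188 540
top scoop_center 0.85 [377.2 178.2] [615.3 -81.4  15. ]
   mask 0.65 367 391 138 196 998
top tin_center 0.88 [308.  259.6] [440.6  59.2  14. ]
   mask 0.87 298 321 242 266 457
   mask 0.54 224 241 133 189 525
top tall_tin_center 0.93 [360.4 240.6] [481.2 -46.8  30. ]
   mask 0.73 367 390 137 196 978
   mask 0.7 351 376 228 252 479
top comb_grip 0.88 [442.2 181.3] [ 613.1 -218.7   12. ]
   mask 0.75 434 454 142 197 696
   mask 0.35 287 314 1
[... 704 characters left out ...]
440.  256.1] [625.9 222.1  12. ]
scene file_grip 0.72 [406.5 150.7] [368.7 434.7  12. ]
   mask 0.91 371 422 143 155 458
   mask 0.86 423 473 239 288 701
scene scoop_center 0.95 [320.2 347.3] [611.5 -84.4  15. ]
   mask 0.62 296 364 326 386 1752
scene tin_center 0.8 [318.2 246.8] [449.1  65.3  14. ]
   mask 0.96 303 329 236 263 628
scene tall_tin_center 0.58 [285.4 285. ] [485.4 -49.7  30. ]
   mask 0.56 268 296 264 304 990
scene comb_grip 0.74 [255.4 406.8] [ 616.2 -223.1   12. ]
scene comb_grip 0.39 [314.9 247.3] [444.3  60.9  12. ]
   mask 0.74 60 247 284 453 14938
   mask 0.62 240 301 383 465 1804
scene brush_center 0.68 [393.7 297.6] [629.4  79.7  15. ]
   mask 0.85 373 429 276 334 1479
```

```bash
ls pics
```

```text
c1.png
c2.png
c3.png
scene0.png
top0.png
```

View pics/c1.png

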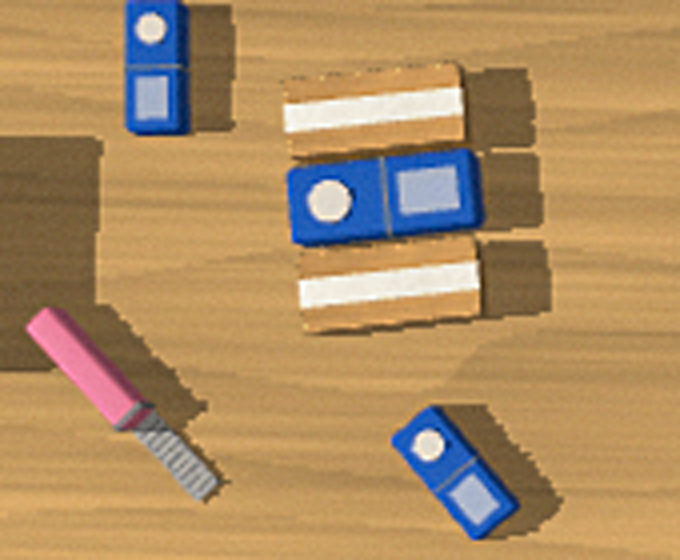

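View pics/c2.png

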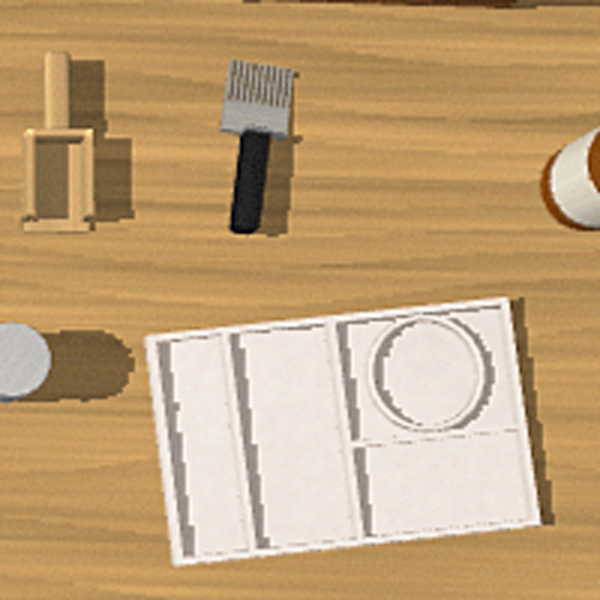

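View pics/c3.png

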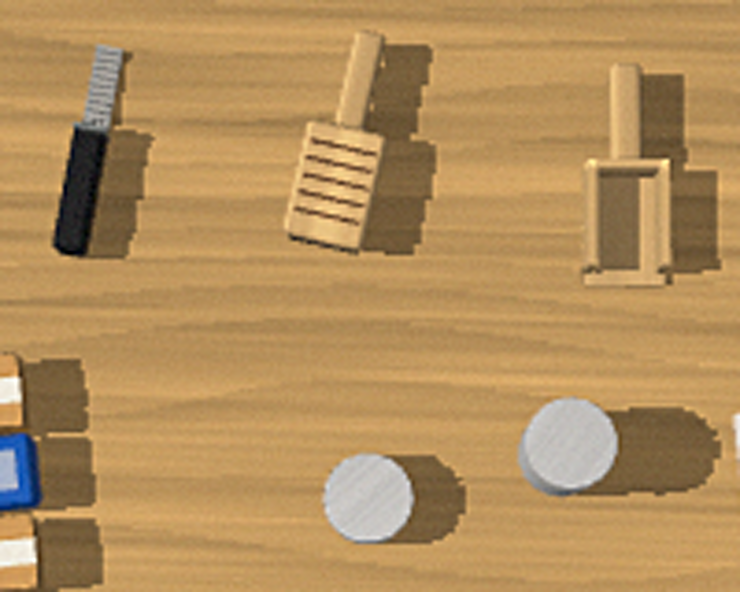

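```bash
cat > fit.py <<'E'
from h import *
from scipy.optimize import minimize
def box(x0,x1,y0,y1,z0,z1): return np.array([[x,y,z] for x in(x0,x1) for y in(y0,y1) for z in(z0,z1)],float)
def cyl(r,h): 
    a=np.linspace(0,2*np.pi,32,endpoint=False); return np.array([[r*np.cos(t),r*np.sin(t),z] for t in a for z in(0,h)])
M=dict(caddy=[box(-80,80,-127,127,0,14)],
 cartons=[box(-65,-25,-45,45,0,30),box(25,65,-45,45,0,30)],
 dispenser_center=[box(-20,20,-48,48,0,30)],
 file_grip=[box(-37,37,-9,9,0,24),box(37,87,-7.5,7.5,0,4)],
 scoop_center=[box(-33.5,33.5,-23,23,0,30),box(-87,-33.5,-9,9,14,28)],
 tin_center=[cyl(25,28)], tall_tin_center=[cyl(25,60)])
S=4
def render(p,name,x,y,a):
    im=np.zeros((480*S,640*S),np.uint8); c,s=np.cos(a),np.sin(a)
    R=np.array([[c,-s,0],[s,c,0],[0,0,1]])
    for b in M[name]:
        uv=proj(p,b@R.T+[x,y,0]); h=cv2.convexHull(((uv+.5)*S).astype(np.int32)); cv2.fillConvexPoly(im,h,1)
    return cv2.resize(im.astype(np.float32),(640,480),interpolation=cv2.INTER_AREA)
def fit(ps,ms,name,x0):
    def cost(v):
        t=0
        for p,m in zip(ps,ms):
            r=render(p,name,v[0],v[1],v[2]/50.); m=m.astype(np.float32)
            t+=1-np.minimum(r,m).sum()/np.maximum(r,m).sum()
        return t/len(ps)
    sx=np.array([[x0[0],x0[1],x0[2]*50]]*4); sx[1,0]+=8; sx[2,1]+=8; sx[3,2]+=6
    r=minimize(cost,sx[0],method="Nelder-Mead",options=dict(initial_simplex=sx,xatol=.1,fatol=1e-4))
    return r.x[0],r.x[1],r.x[2]/50,r.fun
E
python3 - <<'E'
from fit import *
P={c:pickle.load(open(c+"1.pkl","rb")) for c in("top","scene")}
K={c:pickle.load(open(c+"m.pkl","rb")) for c in("top","scene")}
init=dict(caddy=(446,-284,.1),cartons=(453,292,.1),dispenser_center=(456,288,.1),file_grip=(621,222,-.2),scoop_center=(613,-83,3.14),tin_center=(444,62,0),tall_tin_center=(483,-48,0))
ix=dict(top=dict(caddy=0,cartons=0,dispenser_center=1,file_grip=1,scoop_center=0,tin_center=0,tall_tin_center=1),scene=dict(caddy=0,cartons=0,dispenser_center=0,file_grip=1,scoop_center=0,tin_center=0,tall_tin_center=0))
for n,x in init.items():
    for cs in (["top"],["scene"],["top","scene"]):
        r=fit([P[c] for c in cs],[K[c][n][ix[c][n]][1] for c in cs],n,x)
        print(n,cs,np.round(r,3))
E
```

```text
caddy ['top'] [ 4.43189e+02 -2.84694e+02  1.32000e-01  1.70000e-02]
caddy ['scene'] [ 4.42557e+02 -2.85712e+02  1.33000e-01  1.50000e-02]
caddy ['top', 'scene'] [ 4.42622e+02 -2.85674e+02  1.30000e-01  1.50000e-02]
cartons ['top'] [4.55204e+02 2.90038e+02 1.28000e-01 5.30000e-02]
cartons ['scene'] [4.54383e+02 2.89997e+02 1.47000e-01 7.60000e-02]
cartons ['top', 'scene'] [4.54763e+02 2.89684e+02 1.31000e-01 6.60000e-02]
dispenser_center ['top'] [4.56449e+02 2.88858e+02 1.30000e-01 5.30000e-02]
dispenser_center ['scene'] [4.55183e+02 2.89797e+02 1.92000e-01 2.10000e-01]
dispenser_center ['top', 'scene'] [4.56379e+02 2.89472e+02 1.38000e-01 1.38000e-01]
file_grip ['top'] [ 6.23236e+02  2.24351e+02 -1.54000e-01  1.03000e-01]
file_grip ['scene'] [ 6.22786e+02  2.23915e+02 -1.42000e-01  1.27000e-01]
file_grip ['top', 'scene'] [ 6.23707e+02  2.23981e+02 -1.48000e-01  1.18000e-01]
scoop_center ['top'] [ 6.12707e+02 -8.40960e+01  3.15900e+00  7.30000e-02]
scoop_center ['scene'] [ 6.13242e+02 -8.52190e+01  3.17400e+00  1.10000e-01]
scoop_center ['top', 'scene'] [ 6.12737e+02 -8.50390e+01  3.16900e+00  9.50000e-02]
tin_center ['top'] [ 4.51962e+02  5.71360e+01 -2.60000e-02  7.00000e-02]
tin_center ['scene'] [ 4.50026e+02  5.76750e+01 -2.10000e-02  5.00000e-02]
tin_center ['top', 'scene'] [ 4.51476e+02  5.69870e+01 -3.30000e-02  6.70000e-02]
tall_tin_center ['top'] [ 4.81724e+02 -5.12670e+01  7.20000e-02  1.70000e-01]
tall_tin_center ['scene'] [ 4.7920e+02 -5.1226e+01  1.5000e-02  8.7000e-02]
tall_tin_center ['top', 'scene'] [ 4.80845e+02 -5.24900e+01  1.15000e-01  1.29000e-01]
```

Request:
{"fn": "jog_arm", "kwargs": {
  "moves": [0,0,0.18,0,0,0,0,0,0,0.18,0,0,0,0,0,0,0,-40,-30,0,0,0,0,0,-40,-30,0,0,0,0,0,-40,-30,0,0,0,0,0,-40,-30,0,0,0,0,0,-40,-30,0,0,0,0,0,-40,-30,0,0],
  "force": 40
}}

```text
time: 3.0
tcp_pos: [361.8, -354.3, 231.5]
tcp_rot: [[-0.09, -0.996, 0.0], [-0.996, 0.09, -0.0], [0.0, -0.0, -1.0]]
wrist_force: [0.2, -1.1, -0.3]
finger_gap: 85.2
```

```bash
cat > go.py <<'E'
# usage: go.py x y z yawdeg  -> remaining turn & tool-frame shift (in current axes and after turn)
import sys
from station import bot
from h import *
s=bot.read_state(); x,y,z,yaw=map(float,sys.argv[1:5])
R=np.array(s["tcp_rot"]); p=np.array(s["tcp_pos"])
cy=np.degrees(np.arctan2(R[1,0],R[0,0])); d=(yaw-cy+180)%360-180
print("t",round(s["time"],2),"q",np.round(s["q"],1),"tcp",p.round(1),"yaw",round(cy,2),"tilt",np.round(R[:2,2],4),"F",np.round(s["wrist_force"],1),"gap",round(s["finger_gap"],1))
D=np.array([x,y,z])-p
print("turn z rad",round(-np.radians(d),3),"deg",round(-d,1),"shift now",np.round(R.T@D,1))
c,q=np.cos(np.radians(yaw)),np.sin(np.radians(yaw))
print("shift after turn",np.round([c*D[0]+q*D[1],q*D[0]-c*D[1],-D[2]],1))
E
python3 go.py 623.3 224.1 120 -98.6
```

```text
t 3.0 q [-44.4   7.9 -15.5  66.6  -0.  140.8] tcp [ 361.8 -354.3  231.5] yaw -95.18 tilt [ 0.0004 -0.0005] F [ 0.2 -1.1 -0.3] gap 85.2
turn z rad 0.06 deg 3.4 shift now [-599.7 -208.2  111.4]
shift after turn [-611.  -172.1  111.5]
```

```bash
cat > plan.py <<'E'
# plan.py x y z yaw n closure [dirsign] : n rows straight line world + turn
import sys
from station import bot
from h import *
s=bot.read_state(); x,y,z,yaw=map(float,sys.argv[1:5]); n=int(sys.argv[5])
long=len(sys.argv)>6
R=np.array(s["tcp_rot"]); p=np.array(s["tcp_pos"])
cy=np.degrees(np.arctan2(R[1,0],R[0,0])); d=(yaw-cy+180)%360-180
if long: d-=np.sign(d)*360
D=(np.array([x,y,z])-p)/n; st=d/n
print("t",round(s["time"],2),"q",np.round(s["q"],1),"tcp",p.round(1),"yaw",round(cy,2),"step mm",round(np.linalg.norm(D),1),"deg",round(st,2))
for k in range(n):
    a=np.radians(cy+st*(k+1)); c,q=np.cos(a),np.sin(a)
    print(round(-np.radians(st),3),np.round([c*D[0]+q*D[1],q*D[0]-c*D[1],-D[2]],0).astype(int).tolist())
E
python3 plan.py 623 224 150 81.4 17
```

```text
t 3.0 q [-44.4   7.9 -15.5  66.6  -0.  140.8] tcp [ 361.8 -354.3  231.5] yaw -95.18 step mm 37.6 deg 10.39
-0.181 [-32, -18, 5]
-0.181 [-29, -24, 5]
-0.181 [-24, -29, 5]
-0.181 [-18, -33, 5]
-0.181 [-12, -35, 5]
-0.181 [-6, -37, 5]
-0.181 [1, -37, 5]
-0.181 [8, -36, 5]
-0.181 [14, -34, 5]
-0.181 [20, -31, 5]
-0.181 [26, -27, 5]
-0.181 [30, -22, 5]
-0.181 [34, -16, 5]
-0.181 [36, -10, 5]
-0.181 [37, -3, 5]
-0.181 [37, 3, 5]
-0.181 [36, 10, 5]
```

Request:
{"fn": "jog_arm", "kwargs": {
  "moves": [0,0,-0.181,-32,-18,0,0,0,0,-0.181,-29,-24,0,0,0,0,-0.181,-24,-29,0,0,0,0,-0.181,-18,-33,0,0,0,0,-0.181,-12,-35,0,0,0,0,-0.181,-6,-37,0,0,0,0,-0.181,1,-37,0,0,0,0,-0.181,8,-36,0,0]
}}

```text
time: 4.0
tcp_pos: [531.1, -109.4, 231.4]
tcp_rot: [[0.979, -0.205, 0.0], [-0.205, -0.979, -0.0], [0.0, 0.0, -1.0]]
wrist_force: [0.6, -0.2, 0.6]
finger_gap: 85.7
```

```bash
python3 plan.py 623 224 140 81.4 8
```

```text
t 4.0 q [-11.6  11.7 -10.8  67.4  -0.   90.2] tcp [ 531.1 -109.4  231.4] yaw -11.85 step mm 44.7 deg 11.66
-0.203 [11, -42, 11]
-0.203 [20, -39, 11]
-0.203 [27, -34, 11]
-0.203 [33, -28, 11]
-0.203 [38, -20, 11]
-0.203 [41, -12, 11]
-0.203 [43, -4, 11]
-0.203 [43, 5, 11]
```

Request:
{"fn": "jog_arm", "kwargs": {
  "moves": [0,0,-0.186,11,-42,8,0,0,0,-0.186,20,-39,8,0,0,0,-0.186,27,-34,8,0,0,0,-0.186,33,-28,8,0,0,0,-0.186,36,-22,8,0,0,0,-0.186,40,-16,8,0,0,0,-0.186,43,-9,8,0,0,0,-0.186,43,-2,8,0]
}}

```text
time: 5.0
tcp_pos: [691.9, 197.2, 166.9]
tcp_rot: [[0.286, 0.958, 0.0], [0.958, -0.286, -0.0], [-0.0, 0.0, -1.0]]
wrist_force: [0.7, 0.1, 0.1]
finger_gap: 85.0
```

```bash
python3 go.py 623.3 224.1 80 81.4
python3 - <<'E'
from station import bot, read_camera
import cv2
p=read_camera("wrist"); cv2.imwrite("pics/w1.png",p["frame"][:,:,::-1])
E
```

```text
t 5.0 q [15.9 32.7 11.1 68.4 -0.  32.5] tcp [691.9 197.2 166.9] yaw 73.4 tilt [ 0.0001 -0.0001] F [0.7 0.1 0.1] gap 85.0
turn z rad -0.14 deg -8.0 shift now [  6.1 -73.4  86.9]
shift after turn [ 16.3 -71.8  86.9]
```

View pics/w1.png

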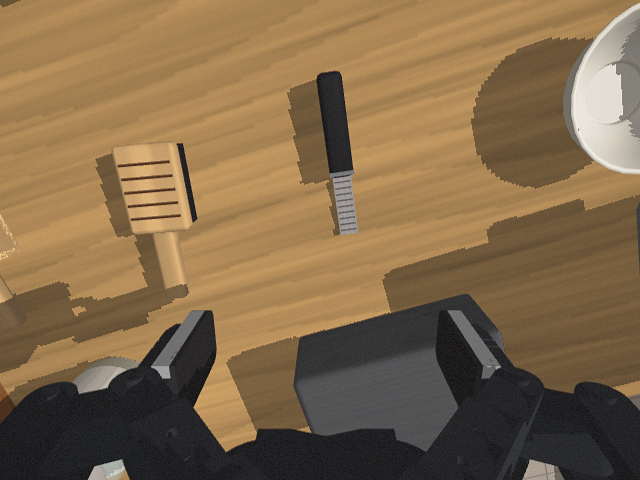

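Request:
{"fn": "jog_arm", "kwargs": {
  "moves": [0,0,-0.14,0,0,0,0,0,0,0,5.4,-24,20,0,0,0,0,5.4,-24,20,0,0,0,0,5.4,-24,20,0,0,0,0,0,0,17,0,0,0,0,0,0,15,0,0,0,0,0,0,10,0,0,0,0,0,0,0,0]
}}

```text
time: 6.05
tcp_pos: [622.7, 222.5, 64.3]
tcp_rot: [[0.156, 0.988, -0.001], [0.988, -0.156, -0.0], [-0.001, -0.001, -1.0]]
wrist_force: [0.4, -0.6, -0.0]
finger_gap: 85.4
```

```bash
sed -i 's/(k+1)/k/' plan.py; python3 go.py 623.3 224.1 12 81.4
python3 - <<'E'
from station import bot, read_camera
import cv2
p=read_camera("wrist"); cv2.imwrite("pics/w2.png",p["frame"][:,:,::-1])
E
```

```text
t 6.05 q [19.7 30.5 -6.6 53.  -0.  28.6] tcp [622.7 222.5  64.3] yaw 81.03 tilt [-0.0011 -0.0005] F [ 0.4 -0.6 -0. ] gap 85.4
turn z rad -0.006 deg -0.4 shift now [ 1.7  0.4 52.3]
shift after turn [ 1.6  0.3 52.3]
```

View pics/w2.png

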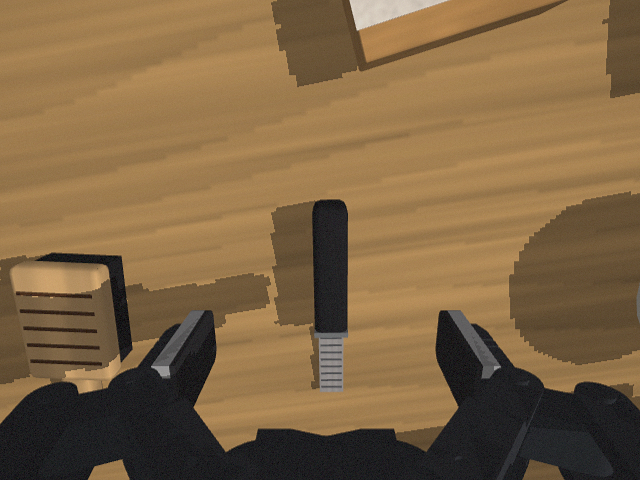

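Request:
{"fn": "jog_arm", "kwargs": {
  "moves": [0,0,0,1,0,18,0,0,0,0,0,0,18,0,0,0,0,0,0,16,0,0,0,0,0,0,0,0,0,0,0,0,0,0,1,0,0,0,0,0,0,1,0,0,0,0,0,0,1,0,0,0,0,0,0,1],
  "force": 40
}}

```text
time: 7.1
tcp_pos: [623.3, 224.3, 14.0]
tcp_rot: [[0.155, 0.988, 0.001], [0.988, -0.155, 0.0], [0.001, 0.001, -1.0]]
wrist_force: [-0.1, -0.5, 0.5]
finger_gap: 16.9
```

Request:
{"fn": "jog_arm", "kwargs": {
  "moves": [0,0,0,0,0,0,1,0,0,0,0,0,0,1,0,0,0,0,0,0,1,0,0,0,0,0,0,1,0,0,0,0,0,-20,1,0,0,0,0,0,-40,1,0,0,0,0,0,-30,1,0,0,0,0,0,0,1]
}}

```text
time: 8.1
tcp_pos: [624.6, 224.7, 105.7]
tcp_rot: [[0.155, 0.988, 0.004], [0.988, -0.155, 0.002], [0.002, 0.004, -1.0]]
wrist_force: [0.3, -0.0, -0.3]
finger_gap: 16.8
```

```bash
python3 - <<'E'
from station import bot, read_camera
import cv2
p=read_camera("wrist"); cv2.imwrite("pics/w3.png",p["frame"][:,:,::-1])
E
python3 plan.py 405.1 -190.4 120 97.5 12
```

```text
t 8.15 q [19.8 28.6 -4.  57.3  0.  28.7] tcp [623.4 224.3 103.8] yaw 81.07 step mm 39.1 deg 1.37
-0.024 [-37, -13, -1]
-0.024 [-37, -13, -1]
-0.024 [-36, -14, -1]
-0.024 [-36, -15, -1]
-0.024 [-36, -16, -1]
-0.024 [-35, -17, -1]
-0.024 [-35, -18, -1]
-0.024 [-34, -19, -1]
-0.024 [-34, -19, -1]
-0.024 [-33, -20, -1]
-0.024 [-33, -21, -1]
-0.024 [-32, -22, -1]
```

View pics/w3.png

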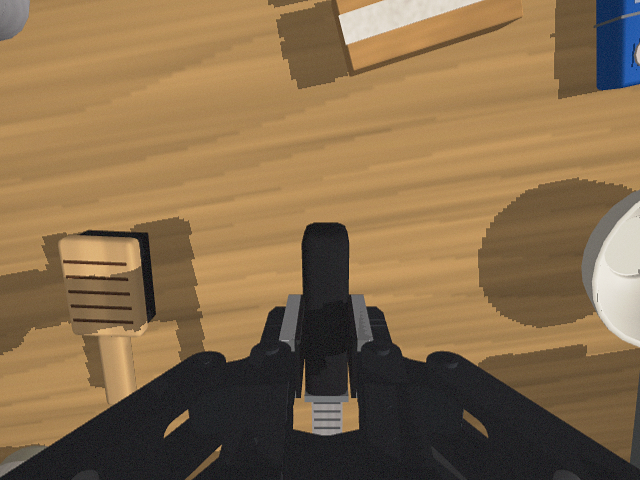

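Request:
{"fn": "jog_arm", "kwargs": {
  "moves": [0,0,-0.024,-37,-13,-5,1,0,0,-0.024,-37,-13,-5,1,0,0,-0.024,-36,-14,-5,1,0,0,-0.024,-36,-15,-5,1,0,0,-0.024,-36,-16,0,1,0,0,-0.024,-35,-17,0,1,0,0,-0.024,-35,-18,0,1,0,0,-0.024,-34,-19,0,1]
}}

```text
time: 9.15
tcp_pos: [475.2, -53.6, 121.5]
tcp_rot: [[-0.037, 0.999, -0.003], [0.999, 0.037, 0.0], [0.0, -0.003, -1.0]]
wrist_force: [0.3, -0.8, -0.7]
finger_gap: 16.5
```

Request:
{"fn": "jog_arm", "kwargs": {
  "moves": [0,0,-0.024,-34,-19,0,1,0,0,-0.024,-33,-20,0,1,0,0,-0.024,-33,-21,0,1,0,0,-0.024,-32,-22,10,1,0,0,0,0,0,20,1,0,0,0,0,0,20,1,0,0,0,0,0,10,1,0,0,0,0,0,0,1]
}}

```text
time: 10.15
tcp_pos: [403.8, -189.7, 62.0]
tcp_rot: [[-0.132, 0.991, -0.003], [0.991, 0.132, 0.001], [0.002, -0.003, -1.0]]
wrist_force: [0.9, 0.4, -0.6]
finger_gap: 16.4
```

```bash
python3 - <<'E'
from station import bot, read_camera
import cv2
p=read_camera("wrist"); cv2.imwrite("pics/w4.png",p["frame"][:,:,::-1])
E
python3 go.py 405.1 -190.4 18.5 97.5
```

```text
t 10.2 q [-25.2  10.1 -36.9  43.1  -0.  -32.7] tcp [ 404.6 -190.    62.8] yaw 97.59 tilt [-0.0013  0.0006] F [ 0.4  0.7 -0.6] gap 17.1
turn z rad 0.002 deg 0.1 shift now [-0.5  0.5 44.3]
shift after turn [-0.5  0.5 44.3]
```

View pics/w4.png

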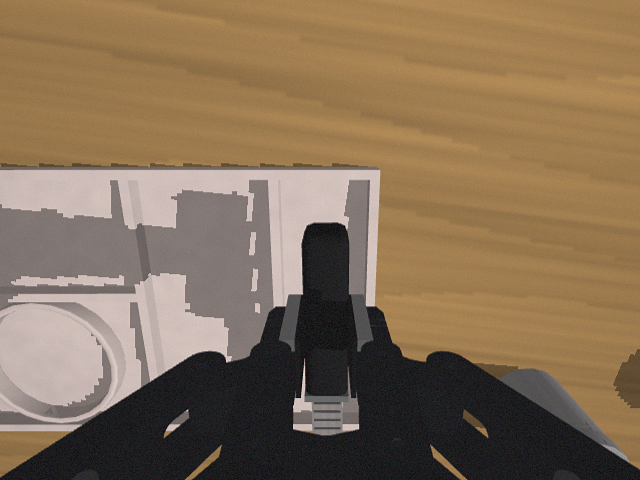

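Request:
{"fn": "jog_arm", "kwargs": {
  "moves": [0,0,0,0,0,15,1,0,0,0,0,0,12,1,0,0,0,0,0,9,1,0,0,0,0,0,5,1,0,0,0,0,0,2.5,1,0,0,0,0,0,1,1,0,0,0,0,0,0,1,0,0,0,0,0,0,1]
}}

```text
time: 11.2
tcp_pos: [405.3, -190.5, 19.0]
tcp_rot: [[-0.132, 0.991, 0.0], [0.991, 0.132, -0.0], [-0.0, 0.0, -1.0]]
wrist_force: [0.2, -0.2, -0.6]
finger_gap: 16.9
```

Request:
{"fn": "jog_arm", "kwargs": {
  "moves": [0,0,0,0,0,1,1,0,0,0,0,0,0.5,1,0,0,0,0,0,0,1,0,0,0,0,0,0,0.55,0,0,0,0,0,0,0.55,0,0,0,0,0,0,0.55,0,0,0,0,0,-20,0.55,0,0,0,0,0,-40,0.55]
}}

```text
time: 12.2
tcp_pos: [403.5, -189.6, 76.6]
tcp_rot: [[-0.132, 0.991, -0.004], [0.991, 0.132, 0.002], [0.002, -0.003, -1.0]]
wrist_force: [0.2, -0.1, -0.1]
finger_gap: 38.5
```

```bash
python3 - <<'E'
from station import bot, read_camera
import cv2
p=read_camera("wrist"); cv2.imwrite("pics/w5.png",p["frame"][:,:,::-1])
E
# scoop jaw: along scoop y; scoop yaw 3.165 -> 181.3 ; jaw 91.3
python3 plan.py 612.8 -84.6 120 91.3 8
```

```text
t 12.25 q [-25.2   8.7 -35.5  45.5  -0.  -32.7] tcp [ 406.9 -191.2   82. ] yaw 97.57 step mm 29.4 deg -0.78
0.014 [10, 27, -5]
0.014 [10, 27, -5]
0.014 [11, 27, -5]
0.014 [11, 27, -5]
0.014 [11, 27, -5]
0.014 [12, 27, -5]
0.014 [12, 26, -5]
0.014 [12, 26, -5]
```

View pics/w5.png

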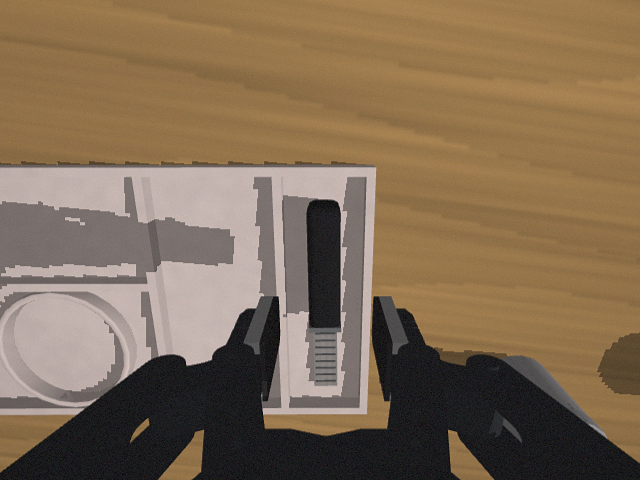

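Request:
{"fn": "jog_arm", "kwargs": {
  "moves": [0,0,0.014,10,27,-15,0,0,0,0.014,10,27,-15,0,0,0,0.014,11,27,-8,0,0,0,0.014,11,27,0,0,0,0,0.014,11,27,0,0,0,0,0.014,12,27,0,0,0,0,0.014,12,26,0,0,0,0,0.014,12,26,20,0]
}}

```text
time: 13.25
tcp_pos: [613.3, -83.5, 96.3]
tcp_rot: [[-0.02, 1.0, 0.003], [1.0, 0.02, -0.001], [-0.001, 0.003, -1.0]]
wrist_force: [-0.0, -0.4, -0.3]
finger_gap: 85.3
```

```bash
python3 - <<'E'
from station import bot, read_camera
import cv2
p=read_camera("wrist"); cv2.imwrite("pics/w6.png",p["frame"][:,:,::-1])
E
python3 go.py 612.8 -84.6 10 91.3
```

```text
t 13.3 q [ -7.6  24.9 -11.5  53.6   0.1  -8.8] tcp [614.3 -81.6  92.7] yaw 91.2 tilt [0.0014 0.0014] F [ 2.6  0.8 -2. ] gap 85.6
turn z rad -0.002 deg -0.1 shift now [-3.  -1.7 82.7]
shift after turn [-2.9 -1.6 82.7]
```

View pics/w6.png

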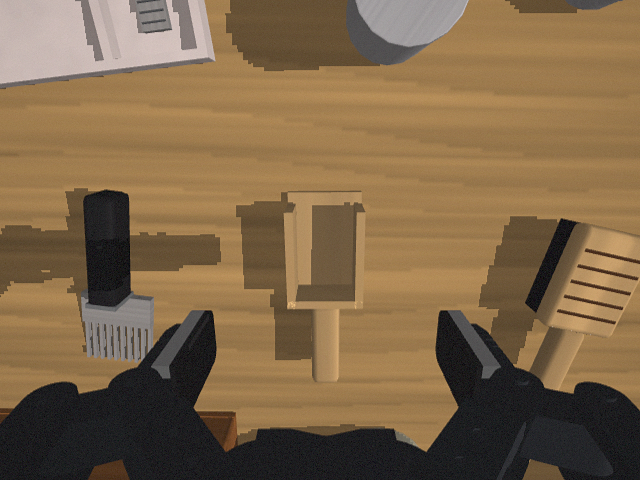

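Request:
{"fn": "jog_arm", "kwargs": {
  "moves": [0,0,0,-2,-1,25,0,0,0,0,0,0,25,0,0,0,0,0,0,20,0,0,0,0,0,0,10,0,0,0,0,0,0,2,0,0,0,0,0,0,0,0,0,0,0,0,0,0,1,0,0,0,0,0,0,1]
}}

```text
time: 14.3
tcp_pos: [610.5, -85.9, 14.0]
tcp_rot: [[-0.02, 1.0, 0.001], [1.0, 0.02, -0.0], [-0.0, 0.001, -1.0]]
wrist_force: [-0.5, -0.9, 0.3]
finger_gap: 51.6
```

```bash
python3 go.py 612.8 -84.6 10 91.3
```

```text
t 14.3 q [ -8.   29.1 -16.5  44.4   0.   -9.2] tcp [610.5 -85.9  14. ] yaw 91.16 tilt [ 0.0011 -0.0002] F [-0.5 -0.9  0.3] gap 51.6
turn z rad -0.002 deg -0.1 shift now [1.3 2.3 4. ]
shift after turn [1.3 2.3 4. ]
```

Request:
{"fn": "jog_arm", "kwargs": {
  "moves": [0,0,0,0,0,0,1,0,0,0,0,0,0,1,0,0,0,0,0,0,1,0,0,0,0,0,0,1,0,0,0,0,0,-20,1,0,0,0,0,0,-40,1,0,0,0,0,0,-30,1,0,0,0,0,0,0,1]
}}

```text
time: 15.3
tcp_pos: [612.0, -86.1, 105.7]
tcp_rot: [[-0.02, 1.0, 0.005], [1.0, 0.02, -0.001], [-0.001, 0.005, -1.0]]
wrist_force: [0.1, 0.6, -1.3]
finger_gap: 44.8
```

```bash
python3 - <<'E'
from station import bot, read_camera
import cv2
p=read_camera("wrist"); cv2.imwrite("pics/w7.png",p["frame"][:,:,::-1])
E
python3 plan.py 413.3 -252.9 105 97.5 7
```

```text
t 15.35 q [ -8.   24.  -11.2  54.7  -0.   -9.2] tcp [610.7 -86.  103.9] yaw 91.16 step mm 36.9 deg 0.91
-0.016 [-23, -29, 0]
-0.016 [-23, -29, 0]
-0.016 [-22, -29, 0]
-0.016 [-22, -30, 0]
-0.016 [-21, -30, 0]
-0.016 [-21, -30, 0]
-0.016 [-20, -31, 0]
```

View pics/w7.png

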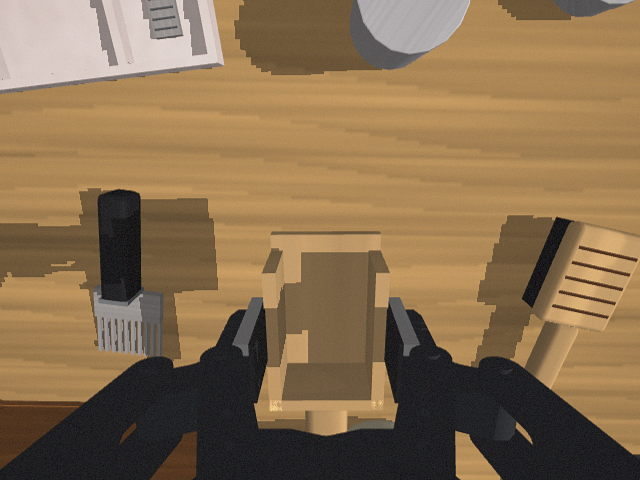

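Request:
{"fn": "jog_arm", "kwargs": {
  "moves": [0,0,-0.016,-23,-29,0,1,0,0,-0.016,-23,-29,0,1,0,0,-0.016,-22,-29,0,1,0,0,-0.016,-22,-30,0,1,0,0,-0.016,-21,-30,0,1,0,0,-0.016,-21,-30,10,1,0,0,-0.016,-20,-31,20,1,0,0,0,0,0,0,1]
}}

```text
time: 16.35
tcp_pos: [408.4, -251.2, 70.3]
tcp_rot: [[-0.129, 0.992, -0.006], [0.992, 0.129, 0.003], [0.004, -0.005, -1.0]]
wrist_force: [0.4, -0.1, -0.9]
finger_gap: 45.2
```

```bash
python3 - <<'E'
from station import bot, read_camera
import cv2
p=read_camera("wrist"); cv2.imwrite("pics/w8.png",p["frame"][:,:,::-1])
E
python3 go.py 411.5 -253 18 97.5
```

```text
t 16.4 q [-31.5  12.9 -31.8  45.5   0.  -38.9] tcp [ 410.4 -251.2   71.3] yaw 97.45 tilt [-0.0035  0.0024] F [ 1.1 -0.1  0. ] gap 45.0
turn z rad -0.001 deg -0.1 shift now [-2.1  1.  53.3]
shift after turn [-2.   0.9 53.3]
```

View pics/w8.png

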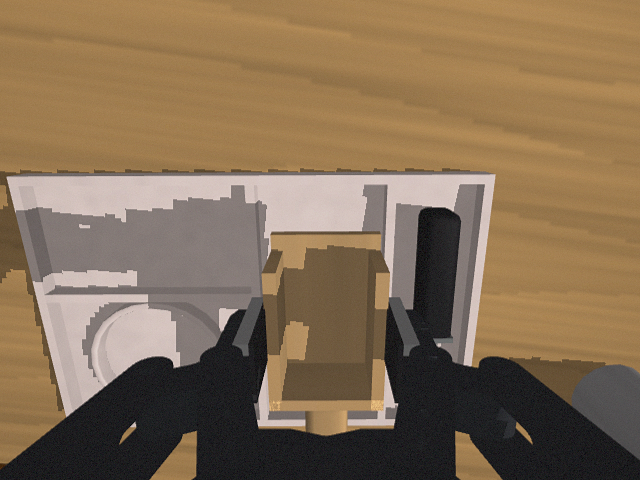

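Request:
{"fn": "jog_arm", "kwargs": {
  "moves": [0,0,0,-2,1,15,1,0,0,0,0,0,15,1,0,0,0,0,0,12,1,0,0,0,0,0,7,1,0,0,0,0,0,3,1,0,0,0,0,0,1,1,0,0,0,0,0,0,1,0,0,0,0,0,0,1]
}}

```text
time: 17.4
tcp_pos: [414.3, -253.8, 20.7]
tcp_rot: [[-0.132, 0.991, 0.001], [0.991, 0.132, -0.0], [-0.001, 0.001, -1.0]]
wrist_force: [-0.2, -0.4, -0.7]
finger_gap: 45.1
```

```bash
python3 go.py 411.5 -253 18 97.5
```

```text
t 17.4 q [-31.5  16.9 -34.6  38.4  -0.  -39.1] tcp [ 414.3 -253.8   20.7] yaw 97.57 tilt [ 0.0006 -0.0004] F [-0.2 -0.4 -0.7] gap 45.1
turn z rad 0.001 deg 0.1 shift now [ 1.2 -2.7  2.7]
shift after turn [ 1.2 -2.7  2.7]
```

Request:
{"fn": "jog_arm", "kwargs": {
  "moves": [0,0,0,1,-2,1.5,1,0,0,0,0,0,1,1,0,0,0,0,0,0,1,0,0,0,0,0,0,0.34,0,0,0,0,0,0,0.34,0,0,0,0,0,0,0.34,0,0,0,0,0,-25,0.34,0,0,0,0,0,-40,0.34]
}}

```text
time: 18.4
tcp_pos: [410.7, -252.1, 82.3]
tcp_rot: [[-0.132, 0.991, -0.003], [0.991, 0.132, 0.002], [0.002, -0.003, -1.0]]
wrist_force: [1.4, -0.1, 0.1]
finger_gap: 56.4
```

```bash
python3 - <<'E'
from station import bot, read_camera
import cv2
p=read_camera("wrist"); cv2.imwrite("pics/w9.png",p["frame"][:,:,::-1])
E
python3 - <<'E'
import numpy as np
c,s=np.cos(.131),np.sin(.131)
for l in (95,75,70,62,-34,-40): print(l, 455.3-s*l, 289.8+c*l)
E
python3 plan.py 443 381 150 97.5 14
```

```text
95 442.8905642445471 383.9860175622225
75 445.50307703516876 364.1573822859651
70 446.15620523282416 359.2002234669008
62 447.2012103490728 351.26876935639785
-34 459.74127174405686 256.09132003036245
-40 460.52502558124337 250.14272944748527
t 18.45 q [-31.5  11.9 -30.7  47.2   0.  -39.1] tcp [ 413.9 -254.1   87.9] yaw 97.58 step mm 45.6 deg -0.01
0.0 [45, 8, -4]
0.0 [45, 8, -4]
0.0 [45, 8, -4]
0.0 [45, 8, -4]
0.0 [45, 8, -4]
0.0 [45, 8, -4]
0.0 [45, 8, -4]
0.0 [45, 8, -4]
0.0 [45, 8, -4]
0.0 [45, 8, -4]
0.0 [45, 8, -4]
0.0 [45, 8, -4]
0.0 [45, 8, -4]
0.0 [45, 8, -4]
```

View pics/w9.png

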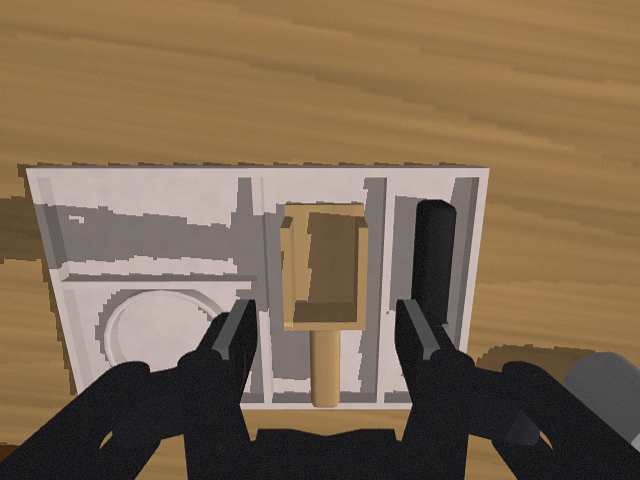

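Request:
{"fn": "jog_arm", "kwargs": {
  "moves": [0,0,0,40,7,-15,1,0,0,0,48,8,-15,1,0,0,0,48,8,-15,1,0,0,0,48,8,-5,1,0,0,0,48,8,0,1,0,0,0,48,8,0,1,0,0,0,48,8,0,1,0,0,0,48,8,0,1]
}}

```text
time: 19.45
tcp_pos: [424.8, 129.8, 132.9]
tcp_rot: [[-0.132, 0.991, 0.001], [0.991, 0.132, 0.0], [0.0, 0.001, -1.0]]
wrist_force: [1.3, -0.5, -1.1]
finger_gap: 0.3
```

```bash
python3 plan.py 443 384 90 97.5 7
```

```text
t 19.45 q [ 17.    5.2 -32.1  52.7  -0.    9.4] tcp [424.8 129.8 132.9] yaw 97.58 step mm 36.9 deg -0.01
0.0 [36, 7, 6]
0.0 [36, 7, 6]
0.0 [36, 7, 6]
0.0 [36, 7, 6]
0.0 [36, 7, 6]
0.0 [36, 7, 6]
0.0 [36, 7, 6]
```

Request:
{"fn": "jog_arm", "kwargs": {
  "moves": [0,0,0,42,8,0,1,0,0,0,42,8,0,1,0,0,0,42,8,0,1,0,0,0,42,8,0,1,0,0,0,42,8,10,1,0,0,0,39,6,15,1,0,0,0,0,0,20,1,0,0,0,0,0,0,1]
}}

```text
time: 20.45
tcp_pos: [436.2, 380.4, 85.9]
tcp_rot: [[-0.133, 0.991, -0.003], [0.991, 0.133, -0.003], [-0.002, -0.003, -1.0]]
wrist_force: [0.4, -0.7, 0.1]
finger_gap: 0.1
```

```bash
python3 - <<'E'
from station import bot, read_camera
import cv2
p=read_camera("wrist"); cv2.imwrite("pics/w10.png",p["frame"][:,:,::-1])
E
python3 go.py 443 384 10 97.5
```

```text
t 20.5 q [ 41.1  21.4 -17.6  51.1  -0.   33.5] tcp [436.8 380.5  87.1] yaw 97.58 tilt [-0.0016 -0.0014] F [-0.2 -0.1 -0.2] gap -0.0
turn z rad 0.001 deg 0.1 shift now [ 2.8  6.7 77.1]
shift after turn [ 2.7  6.6 77.1]
```

View pics/w10.png

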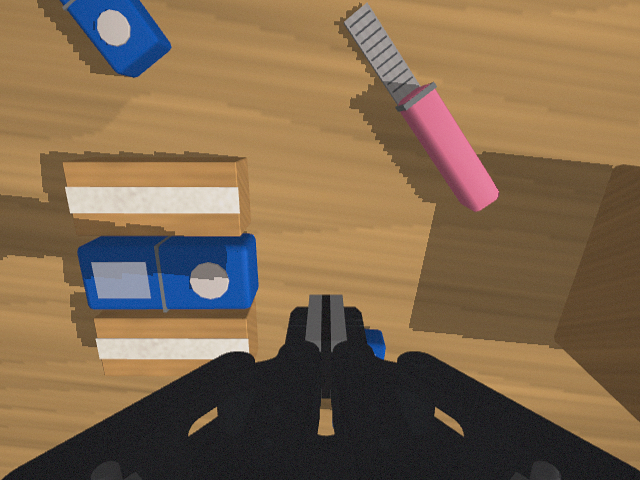

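Request:
{"fn": "jog_arm", "kwargs": {
  "moves": [0,0,0,2,6,20,1,0,0,0,0,0,20,1,0,0,0,0,0,20,1,0,0,0,0,0,12,1,0,0,0,0,0,4,1,0,0,0,0,0,0,1,0,0,0,0,0,0,1,0,0,0,0,0,0,1]
}}

```text
time: 21.5
tcp_pos: [443.7, 384.2, 12.5]
tcp_rot: [[-0.132, 0.991, 0.001], [0.991, 0.132, 0.001], [0.001, 0.001, -1.0]]
wrist_force: [-0.9, 0.1, -0.8]
finger_gap: -0.2
```

```bash
python3 go.py 460.3 251.6 10 97.5
```

```text
t 21.5 q [ 40.9  26.5 -21.   42.4  -0.   33.3] tcp [443.7 384.2  12.5] yaw 97.58 tilt [0.0009 0.0008] F [-0.9  0.1 -0.8] gap -0.2
turn z rad 0.001 deg 0.1 shift now [-133.6   -1.     2.4]
shift after turn [-133.6   -0.8    2.5]
```

Request:
{"fn": "jog_arm", "kwargs": {
  "moves": [0,0,0,-10,0,0,1,0,0,0,-10,0,0,1,0,0,0,-9,0,0,1,0,0,0,-8,0,0,1,0,0,0,-8,0,0,1,0,0,0,-8,0,0,1,0,0,0,-8,0,0,1,0,0,0,-8,0,0,1]
}}

```text
time: 22.5
tcp_pos: [452.4, 314.9, 11.8]
tcp_rot: [[-0.132, 0.991, 0.0], [0.991, 0.132, 0.0], [0.0, 0.0, -1.0]]
wrist_force: [0.2, 0.3, -0.3]
finger_gap: -0.1
```

Request:
{"fn": "jog_arm", "kwargs": {
  "moves": [0,0,0,-9,0,0,1,0,0,0,-9,0,0,1,0,0,0,-9,0,0,1,0,0,0,-9,0,0,1,0,0,0,-9,0,0,1,0,0,0,-8,0,0,1,0,0,0,-6,0,0,1,0,0,0,0,0,0,1]
}}

```text
time: 23.5
tcp_pos: [460.2, 256.4, 11.8]
tcp_rot: [[-0.131, 0.991, 0.0], [0.991, 0.131, -0.0], [-0.0, -0.0, -1.0]]
wrist_force: [0.2, 0.3, -0.0]
finger_gap: -0.1
```

```bash
python3 - <<'E'
from station import bot, read_camera
import cv2
p=read_camera("wrist"); cv2.imwrite("pics/w11.png",p["frame"][:,:,::-1])
E
python3 go.py 460.3 251.6 10 97.5
```

```text
t 23.55 q [ 29.2  21.3 -29.5  39.2  -0.   21.6] tcp [460.2 256.7  11.8] yaw 97.55 tilt [ 0.     -0.0001] F [-0.6  0.3 -0.9] gap -0.1
turn z rad 0.001 deg 0.1 shift now [-5.1 -0.6  1.8]
shift after turn [-5.1 -0.6  1.8]
```

View pics/w11.png

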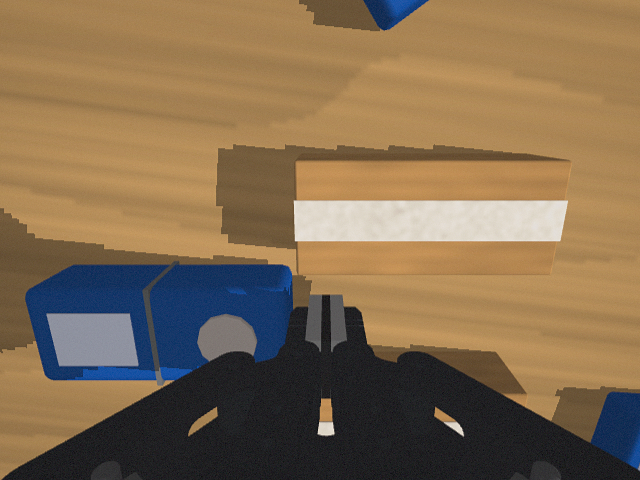

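Request:
{"fn": "jog_arm", "kwargs": {
  "moves": [0,0,0,-8,0,0,1,0,0,0,-8,0,0,1,0,0,0,-4,0,0,1,0,0,0,0,0,0,1,0,0,0,8,0,0,1,0,0,0,10,0,-10,1,0,0,0,0,0,-40,1,0,0,0,0,0,-50,1]
}}

```text
time: 24.55
tcp_pos: [459.4, 255.5, 112.6]
tcp_rot: [[-0.133, 0.991, -0.002], [0.991, 0.133, -0.001], [-0.001, -0.002, -1.0]]
wrist_force: [0.9, 0.6, -0.1]
finger_gap: 0.3
```

Request:
{"fn": "jog_arm", "kwargs": {
  "moves": [0,0,0.18,0,0,-20,0,0,0,0.18,0,0,-20,0,0,0,0.18,0,0,-10,0,0,0,0.18,0,0,0,0,0,0,0.18,0,0,0,0,0,0,0.18,0,0,0,0,0,0,0.18,0,0,0,0,0,0,0.18,0,0,0,0]
}}

```text
time: 25.55
tcp_pos: [460.3, 255.9, 162.6]
tcp_rot: [[0.967, 0.255, 0.001], [0.255, -0.967, 0.0], [0.001, -0.0, -1.0]]
wrist_force: [-0.0, 0.1, 0.3]
finger_gap: 85.6
```

```bash
python3 - <<'E'
from station import bot, read_camera, spotter
from fit import *
p=read_camera("top"); s=read_camera("scene")
cv2.imwrite("pics/t2.png",p["frame"][:,:,::-1]);cv2.imwrite("pics/s2.png",s["frame"][:,:,::-1])
for q in (p,s):
    best=None
    for r in spotter.regions_of(q,"dispenser_center"):
        ys,xs=np.nonzero(r["mask"])
        if r["score"]<.2: continue
        v=fit([q],[r["mask"]],"dispenser_center",(468,190,.13)) 
        print(round(r["score"],2),xs.min(),xs.max(),ys.min(),ys.max(),len(xs),np.round(v,3))
E
python3 go.py 468 180 120 7.5
```

```text
0.64 229 276 231 255 965 [4.71373e+02 1.74352e+02 1.35000e-01 4.60000e-02]
0.73 343 384 205 245 948 [4.70973e+02 1.73313e+02 1.61000e-01 1.27000e-01]
0.64 321 352 166 183 480 [4.68e+02 1.90e+02 1.30e-01 1.00e+00]
t 25.75 q [ 29.   12.3 -19.4  58.3   0.  103.7] tcp [460.4 255.5 162.3] yaw 15.3 tilt [0.0005 0.0003] F [ 0.1  0.4 -0.6] gap 85.3
turn z rad 0.136 deg 7.8 shift now [-12.6  74.9  42.3]
shift after turn [-2.3 75.9 42.3]
```

View pics/t2.png

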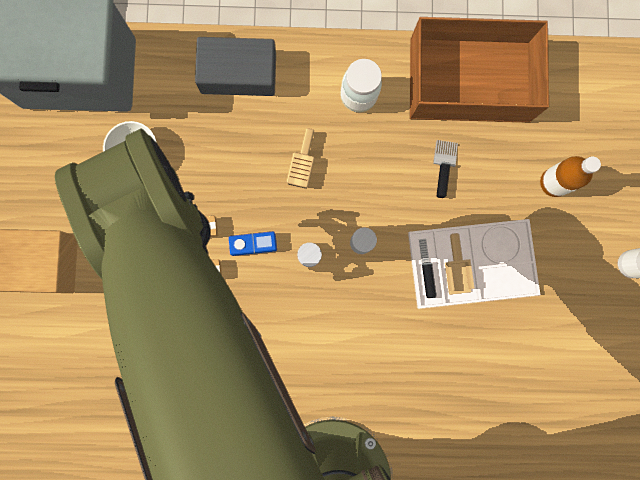

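View pics/s2.png

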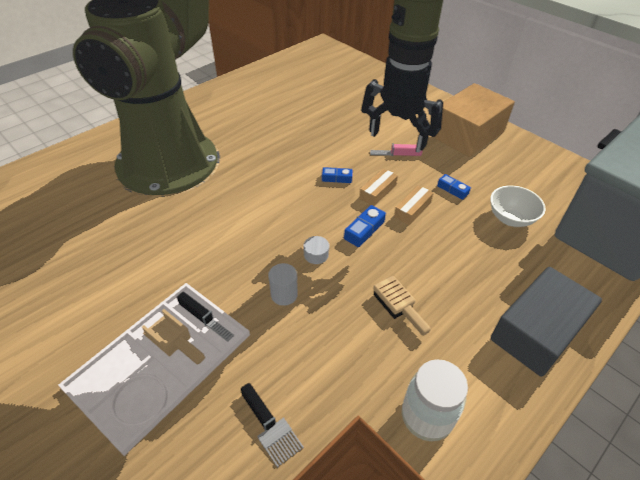

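```bash
python3 go.py 471.3 174.2 60 7.7
```

```text
t 25.75 q [ 29.   12.3 -19.4  58.3   0.  103.7] tcp [460.4 255.5 162.3] yaw 15.3 tilt [0.0005 0.0003] F [ 0.1  0.4 -0.6] gap 85.3
turn z rad 0.133 deg 7.6 shift now [-11.   81.4 102.3]
shift after turn [-1.000e-01  8.210e+01  1.023e+02]
```

Request:
{"fn": "jog_arm", "kwargs": {
  "moves": [0,0,0.133,0,0,0,0,0,0,0,0,28,10,0,0,0,0,0,28,20,0,0,0,0,0,26,25,0,0,0,0,0,0,25,0,0,0,0,0,0,20,0,0,0,0,0,0,0,0,0,0,0,0,0,0,0]
}}

```text
time: 26.75
tcp_pos: [471.5, 174.0, 62.6]
tcp_rot: [[0.991, 0.131, 0.001], [0.131, -0.991, 0.0], [0.001, -0.0, -1.0]]
wrist_force: [-0.1, 0.3, 0.1]
finger_gap: 85.5
```

```bash
python3 - <<'E'
from station import bot, read_camera
import cv2
p=read_camera("wrist"); cv2.imwrite("pics/w12.png",p["frame"][:,:,::-1])
E
python3 go.py 471.3 174.2 14 7.7
```

```text
t 26.8 q [ 20.3  15.4 -29.9  44.6  -0.  102.7] tcp [471.8 174.1  62.8] yaw 7.51 tilt [0.0015 0.0005] F [-1.3 -0.3 -0.3] gap 85.5
turn z rad -0.003 deg -0.2 shift now [-0.6 -0.1 48.8]
shift after turn [-0.5 -0.2 48.8]
```

View pics/w12.png

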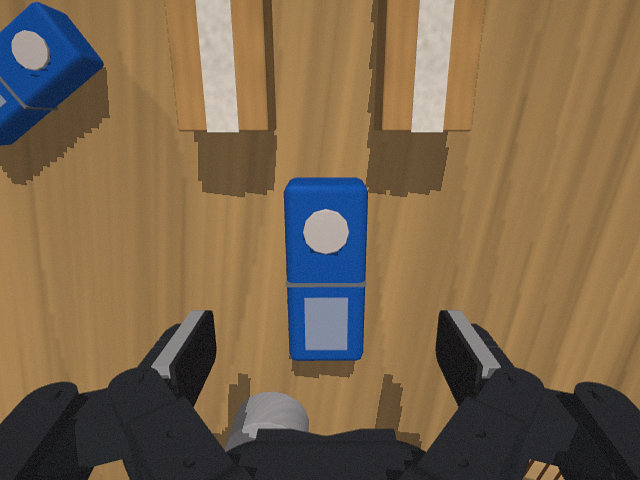

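Request:
{"fn": "jog_arm", "kwargs": {
  "moves": [0,0,0,-0.5,0,15,0,0,0,0,0,0,15,0,0,0,0,0,0,12,0,0,0,0,0,0,7,0,0,0,0,0,0,0,0,0,0,0,0,0,0,1,0,0,0,0,0,0,1,0,0,0,0,0,0,1],
  "force": 60
}}

```text
time: 27.8
tcp_pos: [471.1, 173.8, 13.6]
tcp_rot: [[0.992, 0.13, 0.001], [0.13, -0.992, 0.0], [0.001, -0.0, -1.0]]
wrist_force: [-0.1, 0.4, 0.7]
finger_gap: 38.5
```

```bash
python3 go.py 471.3 174.2 14 7.7
```

```text
t 27.8 q [ 20.2  18.9 -32.9  38.1  -0.  102.8] tcp [471.1 173.8  13.6] yaw 7.45 tilt [0.0012 0.0004] F [-0.1  0.4  0.7] gap 38.5
turn z rad -0.004 deg -0.3 shift now [ 0.2 -0.4 -0.4]
shift after turn [ 0.2 -0.4 -0.4]
```

Request:
{"fn": "jog_arm", "kwargs": {
  "moves": [0,0,0,0,0,0,1,0,0,0,0,0,0,1,0,0,0,0,0,0,1,0,0,0,0,0,0,1,0,0,0,0,0,-20,1,0,0,0,0,0,-40,1,0,0,0,0,0,-40,1,0,0,0,0,0,-20,1]
}}

```text
time: 28.8
tcp_pos: [471.5, 173.9, 135.1]
tcp_rot: [[0.992, 0.13, 0.003], [0.13, -0.992, 0.001], [0.003, -0.001, -1.0]]
wrist_force: [0.1, 0.0, -1.4]
finger_gap: 38.6
```

```bash
python3 - <<'E'
from station import bot, read_camera
import cv2
p=read_camera("wrist"); cv2.imwrite("pics/w13.png",p["frame"][:,:,::-1])
E
python3 plan.py 407.4 -353.5 130 7.5 12
```

```text
t 28.85 q [ 20.2  10.9 -24.7  54.1  -0.  102.8] tcp [472.5 174.3 136.8] yaw 7.45 step mm 44.3 deg 0.0
-0.0 [-11, 43, 1]
-0.0 [-11, 43, 1]
-0.0 [-11, 43, 1]
-0.0 [-11, 43, 1]
-0.0 [-11, 43, 1]
-0.0 [-11, 43, 1]
-0.0 [-11, 43, 1]
-0.0 [-11, 43, 1]
-0.0 [-11, 43, 1]
-0.0 [-11, 43, 1]
-0.0 [-11, 43, 1]
-0.0 [-11, 43, 1]
```

View pics/w13.png

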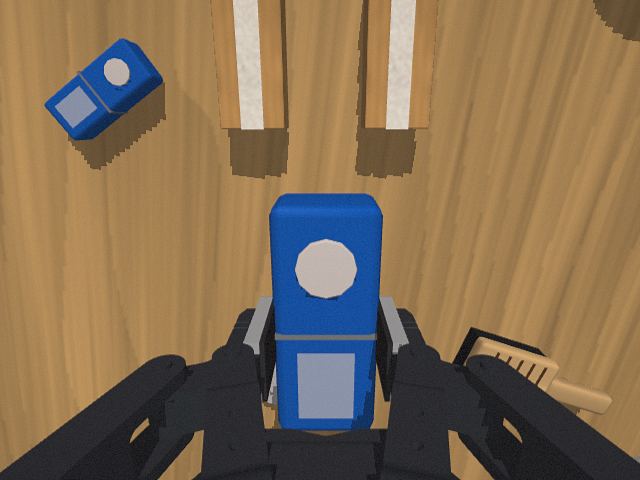

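Request:
{"fn": "jog_arm", "kwargs": {
  "moves": [0,0,0,-11,43,0,1,0,0,0,-11,43,0,1,0,0,0,-11,43,0,1,0,0,0,-11,43,0,1,0,0,0,-11,43,0,1,0,0,0,-11,43,0,1,0,0,0,-11,43,0,1,0,0,0,-11,43,0,1]
}}

```text
time: 29.85
tcp_pos: [427.1, -180.2, 132.1]
tcp_rot: [[0.992, 0.13, -0.0], [0.13, -0.992, 0.0], [-0.0, -0.0, -1.0]]
wrist_force: [1.2, -1.4, -1.6]
finger_gap: 38.8
```

Request:
{"fn": "jog_arm", "kwargs": {
  "moves": [0,0,0,-11,43,0,1,0,0,0,-11,43,0,1,0,0,0,-11,43,0,1,0,0,0,-11,43,15,1,0,0,0,0,0,25,1,0,0,0,0,0,20,1,0,0,0,0,0,5,1,0,0,0,0,0,0,1]
}}

```text
time: 30.85
tcp_pos: [406.3, -354.9, 67.5]
tcp_rot: [[0.992, 0.13, -0.001], [0.13, -0.992, 0.001], [-0.001, -0.001, -1.0]]
wrist_force: [-0.3, 0.2, -0.7]
finger_gap: 38.3
```

```bash
python3 - <<'E'
from station import bot, read_camera
import cv2
p=read_camera("wrist"); cv2.imwrite("pics/w14.png",p["frame"][:,:,::-1])
E
python3 go.py 407.4 -353.5 18 7.5
```

```text
t 30.9 q [-41.1  18.6 -24.5  46.9   0.   41.4] tcp [ 406.8 -355.2   68.1] yaw 7.47 tilt [ 0.0003 -0.0002] F [-0.1 -0.4 -1.2] gap 38.6
turn z rad -0.001 deg -0.0 shift now [ 0.8 -1.6 50.1]
shift after turn [ 0.8 -1.6 50.1]
```

View pics/w14.png

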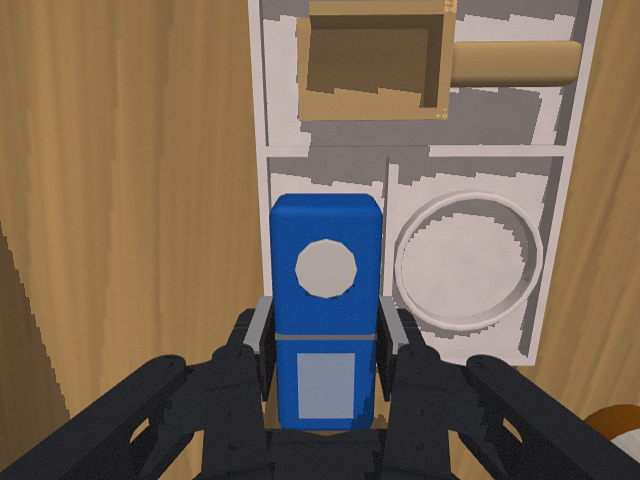

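Request:
{"fn": "jog_arm", "kwargs": {
  "moves": [0,0,0,0.5,-1.5,15,1,0,0,0,0,0,14,1,0,0,0,0,0,10,1,0,0,0,0,0,6,1,0,0,0,0,0,3,1,0,0,0,0,0,1,1,0,0,0,0,0,0,1,0,0,0,0,0,0,1]
}}

```text
time: 31.9
tcp_pos: [407.0, -353.8, 19.1]
tcp_rot: [[0.992, 0.13, 0.0], [0.13, -0.992, -0.0], [0.0, 0.0, -1.0]]
wrist_force: [-0.4, 0.1, -0.9]
finger_gap: 38.8
```

```bash
python3 go.py 407.4 -353.5 18 7.5
```

```text
t 31.9 q [-41.   21.8 -27.5  40.7   0.   41.6] tcp [ 407.  -353.8   19.1] yaw 7.45 tilt [ 0.0005 -0.0004] F [-0.4  0.1 -0.9] gap 38.8
turn z rad -0.001 deg -0.1 shift now [ 0.4 -0.3  1.1]
shift after turn [ 0.4 -0.3  1.1]
```

Request:
{"fn": "jog_arm", "kwargs": {
  "moves": [0,0,0,0,0,1,1,0,0,0,0,0,0.5,1,0,0,0,0,0,0,1,0,0,0,0,0,0,0.4,0,0,0,0,0,0,0.4,0,0,0,0,0,0,0.4,0,0,0,0,0,-25,0.4,0,0,0,0,0,-45,0.4]
}}

```text
time: 32.9
tcp_pos: [405.5, -352.4, 86.4]
tcp_rot: [[0.992, 0.13, -0.003], [0.13, -0.992, 0.003], [-0.003, -0.003, -1.0]]
wrist_force: [0.4, -0.5, 0.9]
finger_gap: 51.6
```

```bash
python3 - <<'E'
from station import bot, read_camera
import cv2
p=read_camera("wrist"); cv2.imwrite("pics/w15.png",p["frame"][:,:,::-1])
E
python3 plan.py 451.3 57.2 130 52.5 10
```

```text
t 32.95 q [-41.   17.  -23.   49.7   0.   41.6] tcp [ 408.7 -355.3   93.3] yaw 7.45 step mm 41.6 deg 4.51
-0.079 [10, -40, -4]
-0.079 [13, -39, -4]
-0.079 [16, -38, -4]
-0.079 [19, -37, -4]
-0.079 [22, -35, -4]
-0.079 [24, -34, -4]
-0.079 [27, -32, -4]
-0.079 [29, -29, -4]
-0.079 [31, -27, -4]
-0.079 [33, -24, -4]
```

View pics/w15.png

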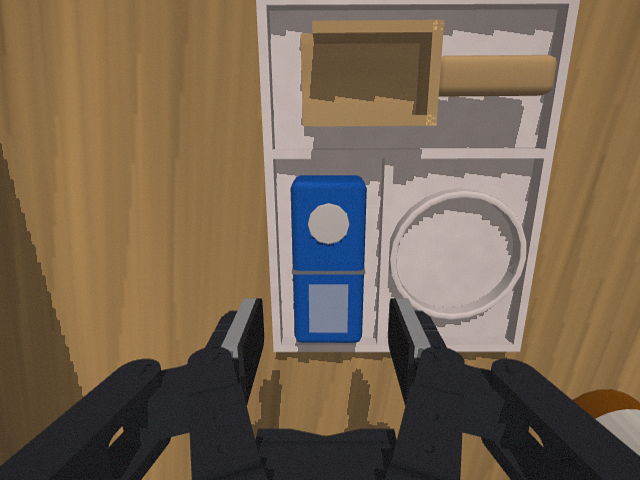

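```bash
python3 plan.py 451.3 57.2 130 7.5 9 | tail -2
```

```text
-0.0 [11, -45, -4]
-0.0 [11, -45, -4]
```

Request:
{"fn": "jog_arm", "kwargs": {
  "moves": [0,0,0,11,-45,-10,0.4,0,0,0,11,-45,-10,0.4,0,0,0,11,-45,-10,0,0,0,0,11,-45,0,0,0,0,0,11,-45,0,0,0,0,0,11,-45,0,0,0,0,0,11,-45,0,0,0,0,0,11,-45,0,0]
}}

```text
time: 33.95
tcp_pos: [447.6, 16.3, 117.4]
tcp_rot: [[0.992, 0.13, 0.001], [0.13, -0.992, -0.0], [0.001, 0.0, -1.0]]
wrist_force: [-0.5, -0.4, 0.1]
finger_gap: 85.3
```

Request:
{"fn": "jog_arm", "kwargs": {
  "moves": [0,0,0,11,-45,0,0,0,0,0,0,0,20,0,0,0,0,0,0,20,0,0,0,0,0,0,15,0,0,0,0,0,0,5,0,0,0,0,0,0,0,0,0,0,0,0,0,0,0,0,0,0,0,0,0,0]
}}

```text
time: 34.95
tcp_pos: [453.1, 60.8, 57.9]
tcp_rot: [[0.992, 0.129, 0.001], [0.129, -0.992, 0.0], [0.001, -0.0, -1.0]]
wrist_force: [0.1, -0.4, 0.0]
finger_gap: 85.5
```

```bash
python3 - <<'E'
from station import bot, read_camera
import cv2
p=read_camera("wrist"); cv2.imwrite("pics/w16.png",p["frame"][:,:,::-1])
E
python3 go.py 451.3 57.2 13.5 7.5
```

```text
t 35.0 q [  7.6  11.3 -36.1  42.5   0.   90.2] tcp [452.9  60.8  57.8] yaw 7.44 tilt [0.001  0.0001] F [-0.2 -0.4 -0.2] gap 85.3
turn z rad -0.001 deg -0.1 shift now [-2.1  3.4 44.3]
shift after turn [-2.1  3.3 44.3]
```

View pics/w16.png

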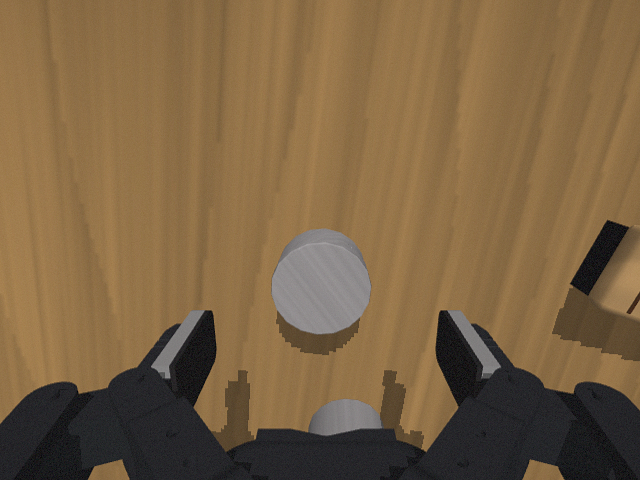

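Request:
{"fn": "jog_arm", "kwargs": {
  "moves": [0,0,0,-2,3,15,0,0,0,0,0,0,15,0,0,0,0,0,0,10,0,0,0,0,0,0,4,0,0,0,0,0,0,0,0,0,0,0,0,0,0,1,0,0,0,0,0,0,1,0,0,0,0,0,0,1],
  "force": 50
}}

```text
time: 36.0
tcp_pos: [451.3, 57.6, 14.1]
tcp_rot: [[0.992, 0.13, 0.001], [0.13, -0.992, 0.0], [0.001, -0.0, -1.0]]
wrist_force: [-1.6, -0.8, 6.4]
finger_gap: 47.7
```

```bash
python3 go.py 451.3 57.2 13.5 7.5
```

```text
t 36.0 q [  7.3  14.7 -39.   36.3   0.   89.8] tcp [451.3  57.6  14.1] yaw 7.45 tilt [0.0008 0.0001] F [-1.6 -0.8  6.4] gap 47.7
turn z rad -0.001 deg -0.1 shift now [-0.   0.4  0.6]
shift after turn [-0.   0.4  0.6]
```

Request:
{"fn": "jog_arm", "kwargs": {
  "moves": [0,0,0,0,0,0,1,0,0,0,0,0,0,1,0,0,0,0,0,0,1,0,0,0,0,0,0,1,0,0,0,0,0,-20,1,0,0,0,0,0,-40,1,0,0,0,0,0,-40,1,0,0,0,0,0,-20,1]
}}

```text
time: 37.0
tcp_pos: [452.0, 57.7, 135.7]
tcp_rot: [[0.992, 0.13, 0.003], [0.13, -0.992, 0.0], [0.003, 0.0, -1.0]]
wrist_force: [-0.0, 0.2, -1.2]
finger_gap: 47.3
```

```bash
python3 - <<'E'
from station import bot, read_camera
import cv2
p=read_camera("wrist"); cv2.imwrite("pics/w17.png",p["frame"][:,:,::-1])
E
python3 plan.py 484.2 -343.4 130 7.5 9|sed -n 1,2p
```

```text
t 37.05 q [  7.3   6.  -30.5  53.2  -0.   89.8] tcp [453.   57.8 137.3] yaw 7.45 step mm 44.7 deg 0.01
-0.0 [-2, 45, 1]
```

View pics/w17.png

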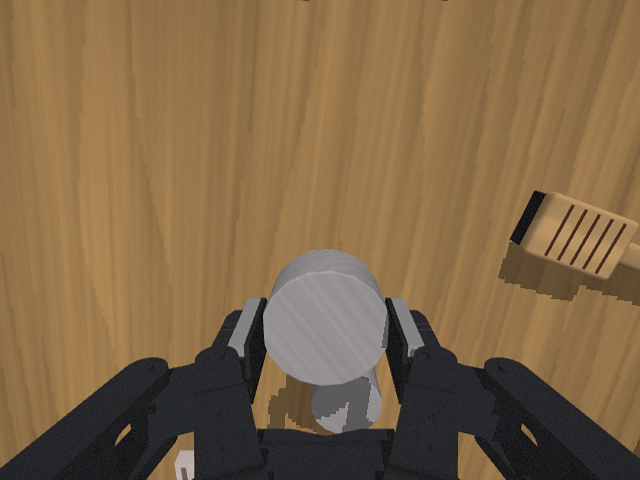

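Request:
{"fn": "jog_arm", "kwargs": {
  "moves": [0,0,0,-2,45,0,1,0,0,0,-2,45,0,1,0,0,0,-2,45,0,1,0,0,0,-2,45,0,1,0,0,0,-2,45,0,1,0,0,0,-2,45,0,1,0,0,0,-2,45,0,1,0,0,0,-2,45,0,1]
}}

```text
time: 38.05
tcp_pos: [481.3, -302.8, 132.5]
tcp_rot: [[0.992, 0.129, -0.001], [0.129, -0.992, 0.001], [-0.0, -0.001, -1.0]]
wrist_force: [1.8, 1.1, -1.0]
finger_gap: 47.7
```

Request:
{"fn": "jog_arm", "kwargs": {
  "moves": [0,0,0,-2,43,10,1,0,0,0,0,0,20,1,0,0,0,0,0,25,1,0,0,0,0,0,10,1,0,0,0,0,0,5,1,0,0,0,0,0,0,1,0,0,0,0,0,0,1,0,0,0,0,0,0,1]
}}

```text
time: 39.05
tcp_pos: [485.8, -344.6, 64.1]
tcp_rot: [[0.992, 0.13, 0.001], [0.13, -0.992, -0.001], [0.001, 0.001, -1.0]]
wrist_force: [0.1, 0.1, -0.9]
finger_gap: 48.0
```

```bash
python3 - <<'E'
from station import bot, read_camera
import cv2
p=read_camera("wrist"); cv2.imwrite("pics/w18.png",p["frame"][:,:,::-1])
E
python3 go.py 484.2 -343.4 18 7.5
```

```text
t 39.1 q [-35.4  24.1 -17.   48.9  -0.   47.2] tcp [ 485.7 -344.6   63.9] yaw 7.45 tilt [ 0.0009 -0.0006] F [-0.3  0.2 -0.4] gap 47.7
turn z rad -0.001 deg -0.0 shift now [-1.3 -1.4 45.9]
shift after turn [-1.3 -1.4 45.9]
```

View pics/w18.png

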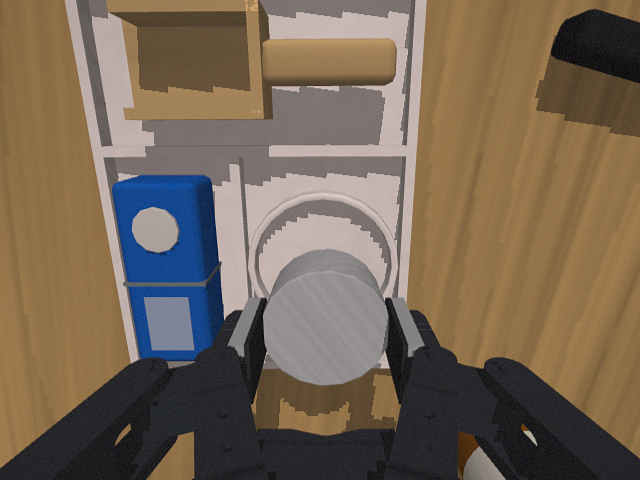

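Request:
{"fn": "jog_arm", "kwargs": {
  "moves": [0,0,0,-1,-1,14,1,0,0,0,0,0,14,1,0,0,0,0,0,9,1,0,0,0,0,0,5,1,0,0,0,0,0,2,1,0,0,0,0,0,0.5,1,0,0,0,0,0,0,1,0,0,0,0,0,0,1]
}}

```text
time: 40.1
tcp_pos: [484.4, -343.7, 19.1]
tcp_rot: [[0.992, 0.13, 0.001], [0.13, -0.992, -0.0], [0.0, 0.0, -1.0]]
wrist_force: [0.1, -0.6, -1.0]
finger_gap: 48.1
```

```bash
python3 go.py 484.2 -343.4 18 7.5
```

```text
t 40.1 q [-35.4  26.7 -19.6  43.6   0.   47.2] tcp [ 484.4 -343.7   19.1] yaw 7.44 tilt [ 0.0005 -0.0004] F [ 0.1 -0.6 -1. ] gap 48.1
turn z rad -0.001 deg -0.1 shift now [-0.1 -0.3  1.1]
shift after turn [-0.1 -0.3  1.1]
```

Lower 1 mm, open to about 58 mm, and lift clear.

Request:
{"fn": "jog_arm", "kwargs": {
  "moves": [0,0,0,0,0,1,1,0,0,0,0,0,0.5,1,0,0,0,0,0,0,1,0,0,0,0,0,0,0.3,0,0,0,0,0,0,0.3,0,0,0,0,0,0,0.3,0,0,0,0,0,-25,0.3,0,0,0,0,0,-50,0.3]
}}

```text
time: 41.1
tcp_pos: [482.3, -342.3, 90.8]
tcp_rot: [[0.992, 0.13, -0.004], [0.13, -0.992, 0.003], [-0.004, -0.003, -1.0]]
wrist_force: [0.9, -0.2, 0.3]
finger_gap: 59.9
```

Request:
{"fn": "jog_arm", "kwargs": {
  "moves": [0,0,0,0,0,-50,0.3,0,0,0,0,0,-50,0.3,0,0,0,0,-40,-20,0.3,0,0,0,0,-40,0,0.3,0,0,0,0,-40,0,0.3,0,0,0,0,-40,0,0.3,0,0,0,0,-40,0,0.3,0,0,0,0,0,0,0.3]
}}

```text
time: 42.1
tcp_pos: [457.7, -143.2, 212.4]
tcp_rot: [[0.991, 0.133, -0.0], [0.133, -0.991, 0.0], [-0.0, -0.0, -1.0]]
wrist_force: [0.6, -1.6, 0.3]
finger_gap: 59.9
```

```bash
python3 - <<'E'
from station import bot, read_camera
import cv2
for n in("top","scene","wrist"):
    p=read_camera(n); cv2.imwrite(f"pics/f_{n}.png",p["frame"][:,:,::-1])
    if n=="top": cv2.imwrite("pics/f_topz.png",cv2.resize(p["frame"][200:320,395:555],None,fx=5,fy=5,interpolation=cv2.INTER_CUBIC)[:,:,::-1])
    if n=="scene": cv2.imwrite("pics/f_scz.png",cv2.resize(p["frame"][270:460,50:260],None,fx=3,fy=3,interpolation=cv2.INTER_CUBIC)[:,:,::-1])
E
python3 go.py 484.2 -343.4 18 7.5
```

```text
t 42.25 q [-17.6   5.7 -20.5  63.8  -0.   64.9] tcp [ 458.6 -145.8  212.4] yaw 7.45 tilt [ 0.0004 -0.0006] F [-0.   0.1  0.2] gap 59.8
turn z rad -0.001 deg -0.1 shift now [ -0.3 199.2 194.5]
shift after turn [ -0.4 199.3 194.4]
```

View pics/f_top.png

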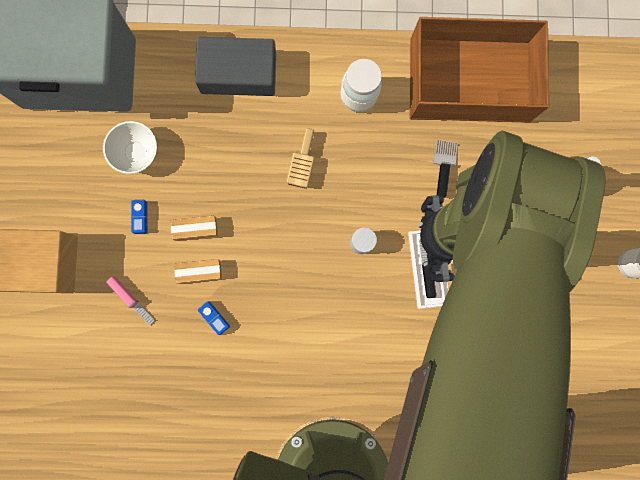

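View pics/f_topz.png

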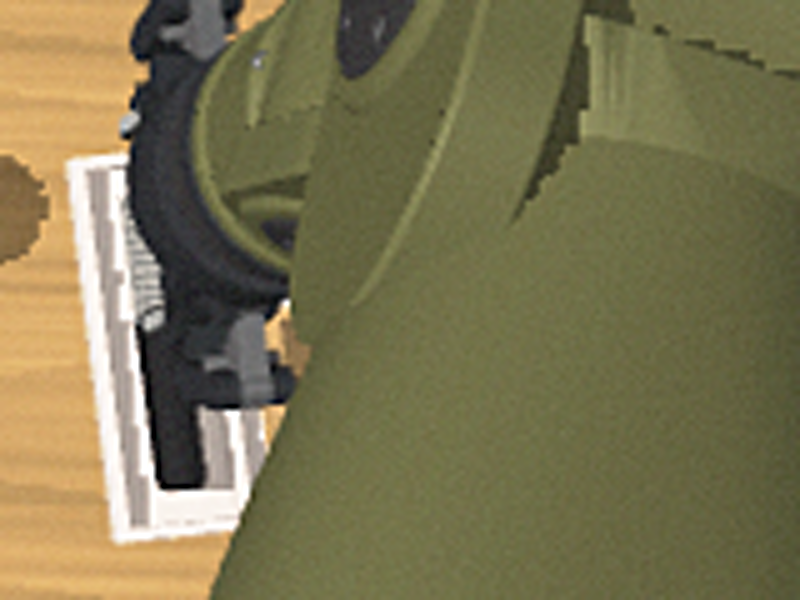

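View pics/f_scz.png

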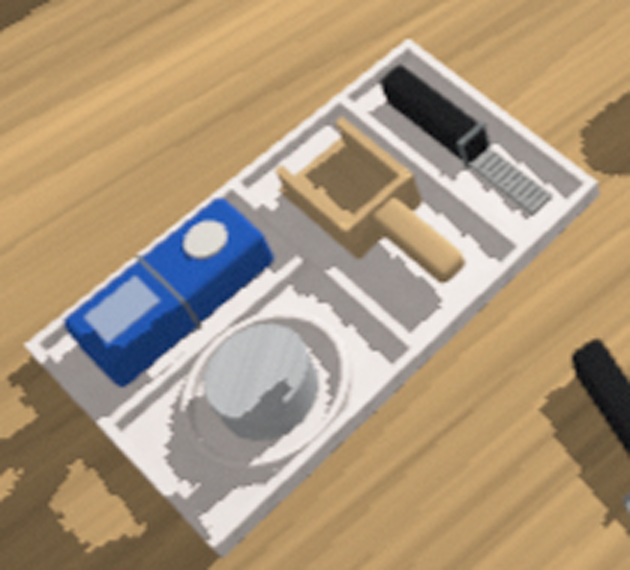

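```bash
python3 -c "
from station import bot
print(bot.close_job())"
```

```text
the job is handed in; nothing more can be done
None
```

The caddy is packed and the job is handed in, at about 42 s on the robot's clock. I placed the file, then the scoop. Then I pushed the dispenser about 115 mm out of the carton gap with shut fingers, gripped it at its middle and placed it, and placed the low tin last.

- **Packed items:** the last scene picture shows all four upright and flat on the floor of their own bays, with the gripper well clear above. The last top picture could not confirm this, because the arm hid most of the caddy.
- **Left alone:** in the last top picture the comb, brush, tall tin, both small dispensers and the pink file stand where they started.
- **Forces and gripper readings:** wrist force was at most about 7 N in the readings after each move. The gripper read 1–2 mm narrower than the parts' stated widths. No check failed.

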